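# Open the filing booth and clamp the heat sink in its vise

### The job

Fold the filing booth's bifold door fully open, then wind the crank of the vise inside until its sliding jaw clamps the heat sink firmly and squarely against the fixed jaw, with the heat sink still flat on the vise bed, and let go. Leave the door open and the spool, screwdriver, flux bottle and circuit board where they are.

Things in the scene. Friction and masses are not known exactly. Their poses are not given: they have to be found in the camera images.
- booth: Filing booth: blue sheet-metal pen, open on top, fixed, 334 wide, 292 deep, 112 high. Origin on the table, middle of the door line (inner faces of the shut door); x points into the booth, y left as one looks in, z up. Floor 6 thick; side walls' inner faces at y = +-155, x = 10 to 280, back wall from x = 270. A two-panel bifold door closes the front.
- door (a joint): Bifold fold angle q in rad: 0 shut, 1.45 the stop. It turns the first panel outward about the right jamb; the second panel, hung on its edge, turns 2q back, so its outer edge slides along the door line. Panels 155 wide, 12 thick, tops 113 above the table. Booth position of the line between them: x = -155 sin q, y = -155 + 155 cos q. It starts a little ajar and stays where left; friction about 1 N.
- door_handle (a point): Grip point, 100 above the table, of an upright steel bar, 14 diameter, on the outer face of the second panel near the line between the panels. The bar spans 37 to 120 above the table, its axis is 32 off the face; two standoffs join it to the panel, the upper at 77. At fold angle q, in the booth frame: x = -123 sin q - 44 cos q, y = -155 + 187 cos q + 44 sin q.
- door_hinge (a point): Point on the first panel's fixed hinge line at the booth's right jamb (booth x = 0, y = -155), 100 above the table. The first panel turns counter-clockwise seen from above as the door opens.
- vise: Grey machine vise fixed on the booth floor, crank towards the door. Origin on that floor (6 above the table) under the middle of the fixed jaw's face; x points away from the door along the screw, y to the left, z up. Bed 62 wide, 30 high; jaws 70 to 74 wide, 76 high; the screw's front bearing is at x = -116 to -100, 77 high.
- jaw: The sliding jaw, 24 thick; origin level with the vise's, under the middle of its clamping face, which looks along vise +x at the fixed jaw. It slides along vise x, driven only by the crank: 16 per turn.
- crank (a joint): Vise crank angle in rad; it grows clockwise seen from the door, which closes the jaw, 16 a turn, self-locking. At 0 and each full turn the arm points up: in the vise frame the knob is at y = -28 sin(angle), z = 72 + 28 cos(angle). It turns freely with 4 to 6 N at the knob; the jaw presses 11 times any force beyond that. 3 to 8 rad of winding are needed; stop once the knob resists with about 10 N.
- crank_knob (a point): Middle of the crank knob: black cylinder, 14 diameter, 34 long, parallel to the screw, pointing at the door, spinning freely on its pin. The steel crank arm is at its far end (vise +x side), 19 from this point.
- crank_axis (a point): Point on the screw's axis in the plane of the knob's middle (vise x = -165, y = 0, z = 72): the knob circles round it with 28 radius in the plane square to the vise x axis.
- heatsink: Finned aluminium heat sink, 34 (its x, between the jaws) x 50 (its y) x 50 high, 160 g, standing loose on the vise bed between the jaws, its fins up. Origin in the middle of its underside, 36 above the table; squarely clamped, its x axis is parallel to the vise's.
- spool: Bystander: solder spool, 54 in diameter, 50 high, standing on the table before the booth; origin in the middle of its underside.
- screwdriver: Bystander: black-handled screwdriver, 150 long, lying on the booth floor beside the vise; origin near its middle.
- flux: Bystander: small white flux bottle, 34 in diameter, 70 high, standing on the booth floor in the back corner; origin in the middle of its underside.
- module: Bystander: green circuit board with a white end bracket, about 150 x 50 x 16, lying on the table; origin near the middle of its underside.
Mind the look-alikes: they are no part of the job. Leave any purple look-alike of the heatsink alone.

How it is judged:
By the outcome, as a careful person would: the job done as asked, in the order asked, and still so for the second after the job is handed in, with the robot touching nothing.
It also fails if it takes over 54 s, if anything falls off the work surface, if the arm or the gripper's body presses on something with over 40 N, if the wrist force passes 120 N, or if a joint passes its speed limit or range.

### The arm

A 7-joint arm with a two-finger parallel gripper is mounted at the origin on the work surface. World frame = base frame: x ahead of the robot, y to its left, z up, the work surface at z = 0. Lengths are in m, angles in rad, forces in N, time in s.
With the tool pointing down it reaches from about 0.4 to 0.925 m from the base axis. Payload 4.1 kg.
Tool frame: the origin (TCP) lies at the very end of the fingers, on their centre line; the grasp point (between the pads) lies 19 mm behind it; z points along the fingers, x is the direction in which the jaws open and shut, and the axes are right-handed (so a half turn about z gives the same grasp; the last joint's range is limited). The gripper opens to 85 mm and grips with 20 to 120 N. Pads are 22 mm wide; open, the fingers measure 114 mm over their backs; the gripper's body (76 mm by 85 mm) begins 54 mm behind the grasp point. The pads swing forward as they close: fully open they stand 13 mm farther back than shut.
Start: joints at [-1.346, 0.398, 0.045, 1.537, -0.019, 1.207, -0.051], TCP at [0.207, 0.616, 0.208] pointing down, gripper open.
Joint ranges: [-2.82, 2.82], [-0.49, 2.23], [-1.37, 1.46], [0, 2.46], [-1.36, 4.5], [0.23, 2], [-2.94, 2.94]. Speed limits (rad/s): [2.57, 2.57, 3.14, 3.14, 3.14, 3.14, 3.14].

### API

Orientations are given as [roll, pitch, yaw] about the fixed x, y, z axes, in that order (R = Rz(yaw) Ry(pitch) Rx(roll)).
In Python, from bench import sensors, cams, ticket gives the robot as it stands. The module is installed in compiled form; this text tells all that it offers.
- The arm moves only by the shell command python3 -m crank 'ROWS' [FORCE]. ROWS is JSON, a list of rows, each a list of 7 numbers: the shift along the tool's x, y, z in cm, then the turn, a rotation vector about the tool's x, y, z in degrees, then the closure, from 0 (fully open) to 1 (shut). A call has 1 to 10 rows; each row shifts and turns the pose as measured when the row begins, along the tool's axes as they then stand; what a row does not reach is not made up. A row lasts 1/10 s, in which the tool goes at most 50 mm and 8.59 degrees, less where a joint would pass 70% of its speed; a pose out of reach is approached as far as the arm can. A call with a gripper value outside its range is refused whole. The fingers move at their own pace and stop on an object; FORCE is the grip in N (left out, the last holds). Time passes only in rows, so rows that do not move let the fingers close. It gives the time, the measured TCP pose, the force and the opening at its end, in the units of the state.
- sensors.sense(): the state, without advancing time (a new reading comes with each control period).
- cams.camera(name): name is "scene" or "top"; returns a dict with "frame" (400x640x3 uint8, blue, green, red), "range_z" (400x640 float32, m along the optical axis (not along the pixel's ray), 0 where there is no reading), "K" (3x3 intrinsics, pixels), "R" (3x3) and "t" (3): a world point X has camera coordinates R X + t. Camera axes: x right, y down, z forward; pixel columns grow to the right and rows downward; lengths in m; the calibration is good to about 2 mm. A picture is of the moment at which its call begins.
- ticket.job_done(): hands the job in, once; it reports no verdict.
The state is a dict: "time_s": time; "joint_pos": joint angles; "qvel": joint speeds; "tau": joint torques, N m; "eef_pos": TCP position; "orientation": TCP orientation; "ft_force": force on the tool from outside, world axes, zero at the start; "moment": the same for the moment, N m; "finger_gap": finger opening in m.
Only numpy, scipy, OpenCV 4.12 (cv2) and the standard library are available. Lean on these libraries where they do the work, as an engineer would, in place of code of your own. Each camera call takes 0.05 s, during which the arm holds its last target.

## Working session

There is one attempt and no reset: what is moved stays moved. The work goes in short steps, Python scripts to look and compute and a shell command to move; the robot and the scene stay as the last step left them, time stands still between calls to the robot, and variables do not carry over. Pictures are saved under pics/ and viewed, and the job is handed in when it is done.

```bash
mkdir -p pics; ls; python3 - <<'E'
from bench import sensors,cams
import cv2,numpy as np
print(sensors.sense())
for n in("scene","top"):
    c=cams.camera(n);cv2.imwrite(f"pics/{n}0.png",c["frame"]);np.savez(f"/tmp/{n}0.npz",**c)
    print(n,c["K"].tolist(),c["R"].round(4).tolist(),c["t"].tolist(),(-c["R"].T@c["t"]))
E
```

```text
pics
{'time_s': 0.0, 'joint_pos': array([-1.34595346,  0.39922324,  0.04500413,  1.53786831, -0.01869863,
        1.20692233, -0.05066545]), 'qvel': array([ 3.26963725e-05,  4.27634839e-04,  6.22140182e-04,  2.61948951e-04,
       -1.13722395e-04,  3.66460236e-04,  8.47422266e-04]), 'tau': array([ 4.40454687e-04, -4.75123322e+01,  1.36513822e+00, -2.54216123e+01,
        1.17018807e-02,  9.65446903e-03, -9.22722847e-06]), 'eef_pos': array([0.20658573, 0.615575  , 0.20674794]), 'orientation': array([3.14146405e+00, 1.99601154e-03, 1.24712808e+00]), 'ft_force': array([0.01130902, 0.09634099, 0.38799418]), 'moment': array([-0.03020509, -0.00785667, -0.02037466]), 'finger_gap': 0.08529226811523567}
scene [[438.6731463248211, 0.0, 324.2577211104483], [0.0, 438.6731463248211, 204.44967203499445], [0.0, 0.0, 1.0]] [[-0.7616, 0.6479, 0.0147], [0.5206, 0.6252, -0.5814], [-0.3859, -0.4352, -0.8135]] [0.35083774441989446, -0.19955570317832647, 1.3009283881978408] [0.87308828 0.46357689 0.93708996]
top [[440.07752748851055, 0.0, 319.23106105341304], [0.0, 440.07752748851055, 196.87333774457588], [0.0, 0.0, 1.0]] [[0.0248, -0.9994, -0.0224], [-0.9982, -0.0235, -0.0543], [0.0537, 0.0237, -0.9983]] [0.027049371714791832, 0.4598303383249225, 1.333814725287038] [0.38667659 0.006167   1.3570853 ]
```

View pics/scene0.png

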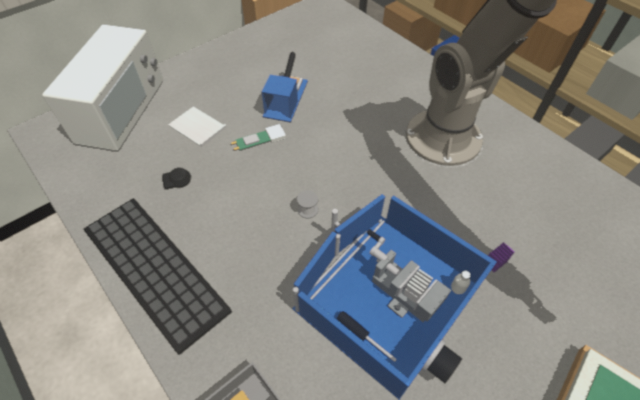

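View pics/top0.png

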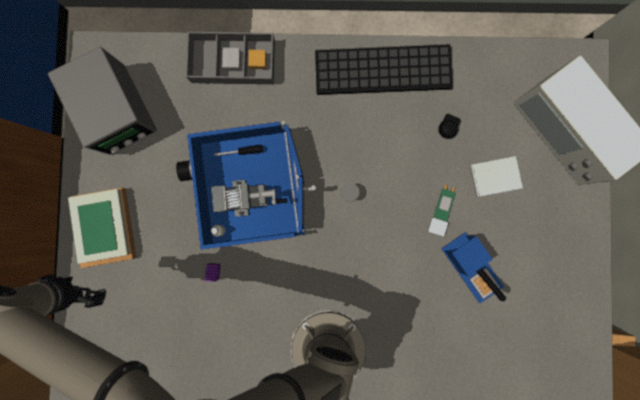

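The scene view shows the blue booth around (390,290), with the vise at (415,285) and the spool at (308,200). In the top view the booth spans (190–300, 125–245), with the door facing right, the spool at (348,190), and a purple decoy at (211,271) outside the booth. Next I'll take enlarged crops.

```bash
python3 - <<'E'
import cv2,numpy as np
t=np.load("/tmp/top0.npz")["frame"];s=np.load("/tmp/scene0.npz")["frame"]
cv2.imwrite("pics/tc.png",cv2.resize(t[110:260,175:375],None,fx=4,fy=4,interpolation=cv2.INTER_CUBIC))
cv2.imwrite("pics/sc.png",cv2.resize(s[180:395,285:520],None,fx=3.2,fy=2.7,interpolation=cv2.INTER_CUBIC))
E
```

```text
(no output)
```

View pics/tc.png

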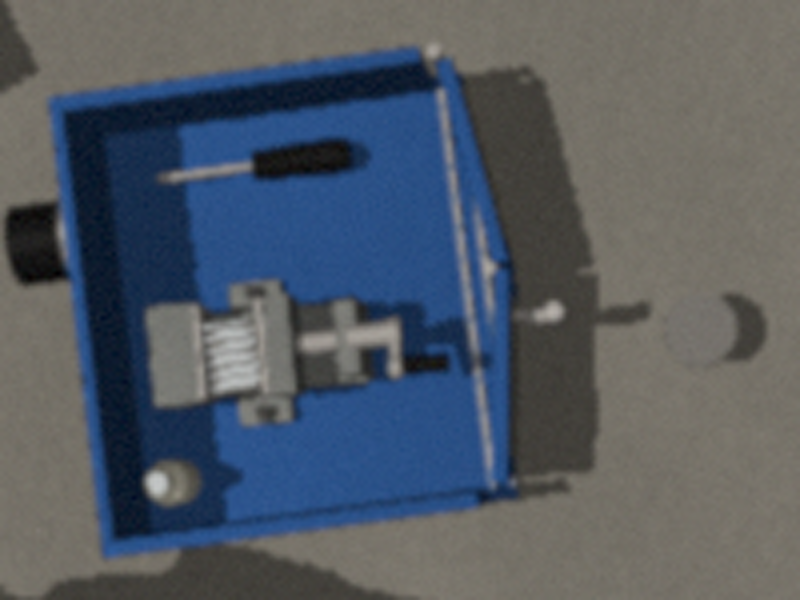

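View pics/sc.png

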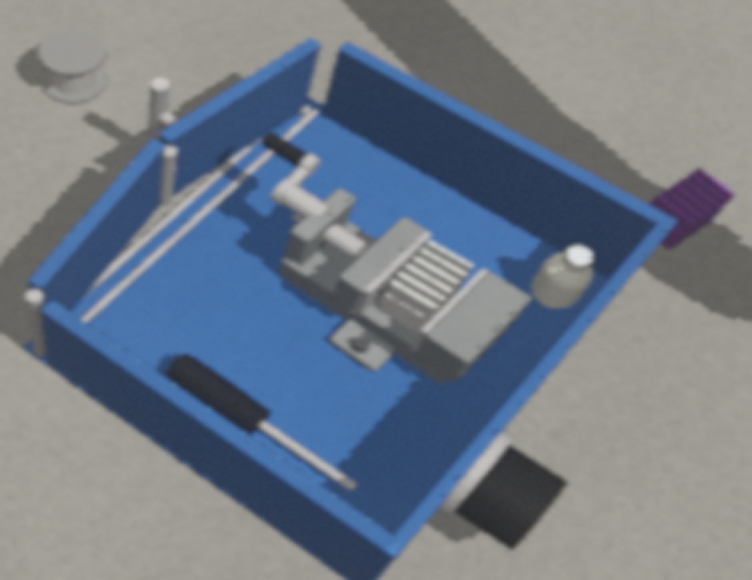

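```bash
cat > h.py <<'E'
import numpy as np,cv2
def load(n,i=0): return dict(np.load(f"/tmp/{n}{i}.npz"))
def cloud(c):
    v,u=np.mgrid[0:400,0:640];z=c["range_z"].astype(float)
    P=np.stack([(u-c["K"][0,2])*z/c["K"][0,0],(v-c["K"][1,2])*z/c["K"][1,1],z],-1)
    W=(P-c["t"])@c["R"]; W[z==0]=np.nan; return W
def ray(c,u,v,h):
    d=c["R"].T@np.linalg.inv(c["K"])@[u,v,1];o=-c["R"].T@c["t"]
    return o+d*(h-o[2])/d[2]
def proj(c,X):
    p=c["K"]@(c["R"]@np.array(X,float)+c["t"]);return p[:2]/p[2]
def hsv(c): return cv2.cvtColor(c["frame"],cv2.COLOR_BGR2HSV)
E
python3 - <<'E'
from h import *
for n in("top","scene"):
    c=load(n);W=cloud(c);H=hsv(c)
    blue=(H[...,0]>100)&(H[...,0]<122)&(H[...,1]>120)
    reg=(W[...,1]>0)&(W[...,1]<.45)&(W[...,0]>.2)&(W[...,0]<.7)
    m=blue&reg&(abs(W[...,2]-.112)<.006)
    p=W[m][:,:2].astype(np.float32)
    r=cv2.minAreaRect(p*1000);print(n,m.sum(),r,cv2.boxPoints(r).round(0).tolist(), np.nanmedian(W[m][:,2]))
    f=blue&reg&(W[...,2]<.03)&(W[...,2]>-.01);print("floor z",np.nanmedian(W[f][:,2]),f.sum())
t=load("top");s=load("scene")
def T(x,y,h):return ray(t,175+(x+.5)/4-.5,110+(y+.5)/4-.5,h).round(4)
def S(x,y,h):return ray(s,285+(x+.5)/3.2-.5,180+(y+.5)/2.7-.5,h).round(4)
print("BL outer? img TL",T(50,97,.112),"img BL",T(105,557,.112))
print("front top side",T(420,47,.112),"front bot",T(478,508,.112))
print("handle",T(550,310,.12),S(160,84,.12))
print("spool",T(700,328,.05),S(72,52,.05))
print("knob",T(425,362,.106),S(283,147,.106))
print("scene corner back",S(675,217,.112),S(398,550,.112),S(345,47,.112),S(48,310,.112))
print("hinge post",T(433,48,.113),"foldline",T(505,262,.113),S(163,135,.113),"door end",T(512,488,.113),S(315,42,.113))
E
```

```text
top 1494 ((486.818603515625, 240.98764038085938), (331.97650146484375, 312.7708435058594), 9.037978172302246) [[298.0, 369.0], [347.0, 60.0], [675.0, 113.0], [626.0, 422.0]] 0.11235143484565766
floor z 0.006360345412926634 6730
scene 2867 ((485.7283935546875, 243.01547241210938), (334.8217468261719, 311.11590576171875), 9.211541175842285) [[296.0, 370.0], [345.0, 63.0], [676.0, 116.0], [626.0, 423.0]] 0.11226539019946517
floor z 0.0065492169235843315 9231
BL outer? img TL [0.6261 0.4202 0.112 ] img BL [0.2983 0.3674 0.112 ]
front top side [0.6677 0.1547 0.112 ] front bot [0.3396 0.1039 0.112 ]
handle [0.4803 0.0563 0.12  ] [0.4788 0.055  0.12  ]
spool [ 0.4748 -0.0527  0.05  ] [ 0.4742 -0.0513  0.05  ]
knob [0.4422 0.1451 0.106 ] [0.4479 0.1504 0.106 ]
scene corner back [0.2952 0.3673 0.112 ] [0.6206 0.4203 0.112 ] [0.3449 0.1085 0.112 ] [0.6643 0.1603 0.112 ]
hinge post [0.6669 0.1452 0.113 ] foldline [0.5143 0.0895 0.113 ] [0.5074 0.0913 0.113 ] door end [0.3544 0.0802 0.113 ] [0.3587 0.091  0.113 ]
```

```bash
cat >> h.py <<'E'
yaw=np.deg2rad(99.1);bx=np.array([np.cos(yaw),np.sin(yaw)]);by=np.array([-bx[1],bx[0]]);O=np.array([.5057,.1191])
def tob(p): d=np.asarray(p)[...,:2]-O; return np.stack([d@bx,d@by],-1)
def tow(x,y): return O+x*bx+y*by
E
python3 - <<'E'
from h import *
for n in("top","scene"):
    c=load(n);W=cloud(c);H=hsv(c);B=tob(W)
    ins=(B[...,0]>.0)&(B[...,0]<.262)&(abs(B[...,1])<.145)
    grey=(H[...,1]<70)&ins
    jaw=grey&(W[...,2]>.077)&(W[...,2]<.090)
    k,l,st,ce=cv2.connectedComponentsWithStats(jaw.astype(np.uint8))
    for i in range(1,k):
        if st[i,4]>25:
            q=W[l==i]; r=cv2.minAreaRect((B[l==i]*1000).astype(np.float32)); print(n,"jawtop z",np.median(q[:,2]).round(4),st[i,4],"booth rect",np.round(r[0],1),np.round(r[1],1),round(r[2],1))
    dark=(H[...,2]<60)&(H[...,1]<110)&ins&(W[...,2]>.04)&(B[...,0]<.09)&(B[...,0]>0)
    k,l,st,ce=cv2.connectedComponentsWithStats(dark.astype(np.uint8))
    for i in range(1,k):
        if st[i,4]>4: print(n,"dark",st[i],B[l==i].mean(0).round(4),W[l==i][:,2].min(),np.median(W[l==i][:,2]),W[l==i].mean(0).round(4))
t=load("top");f=t["frame"]
c=f[172:224,205:300];cv2.imwrite("pics/vt.png",cv2.resize(c,None,fx=8,fy=8,interpolation=cv2.INTER_CUBIC))
f=load("scene")["frame"]
c=f[225:330,360:465];cv2.imwrite("pics/vs.png",cv2.resize(c,None,fx=5.7,fy=5.7,interpolation=cv2.INTER_CUBIC))
E
```

```text
top jawtop z 0.0823 215 booth rect [149.2  28.6] [73.3 35.6] 88.7
top jawtop z 0.084 174 booth rect [75.8 32.4] [53.  46.3] 87.4
top jawtop z 0.0807 358 booth rect [198.7  27.4] [72.6 75.8] 86.3
top dark [264 186   2   4   7] [0.0827 0.0121] 0.05036991060704164 0.061741438496713985 [0.4807 0.1988 0.066 ]
top dark [265 198   3   6  10] [0.0841 0.0505] 0.04100671506424419 0.061099781963716696 [0.4426 0.1941 0.061 ]
top dark [276 199  11   4  28] [0.0384 0.0587] 0.09242474591354138 0.09632335997585496 [0.4417 0.1478 0.0961]
scene jawtop z 0.0842 292 booth rect [78.8 32.9] [55.3 48.1] 85.1
scene jawtop z 0.0828 680 booth rect [165.7  28.7] [73.5 63.9] 87.7
scene jawtop z 0.0802 593 booth rect [220.   27.8] [75.3 38.1] 87.9
scene dark [368 232  10   7  24] [0.0374 0.0563] 0.08873318327075247 0.09475289740374294 [0.4442 0.1471 0.0945]
```

View pics/vt.png

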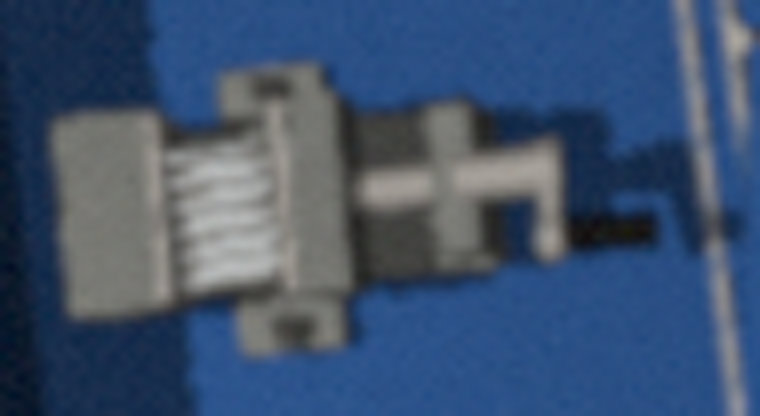

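View pics/vs.png

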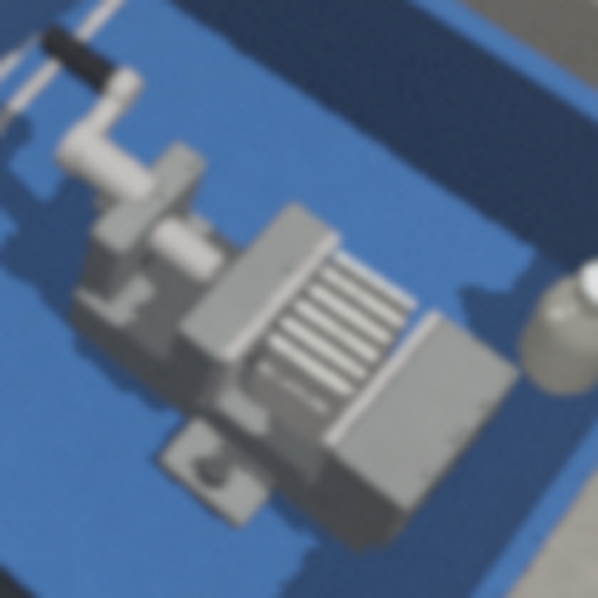

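Measured so far:
- **Booth:** yaw is about 99.1° and the origin is about (0.506, 0.119).
- **Handle:** bar at world (0.4795, 0.0556), which fits the handle formula at q≈0.125 to within 1 mm.
- **Vise:** yaw is about 97°. The knob is at about 25 left of the axis and 12 above it, so the crank angle is about -61°.

Things that could be mistaken for targets:
- **Handle:** the tall bar at top (312,187) is what I want. The spool at (349,192), the hinge post at (283,122) and the inner strips/bars at about (295,180) are not.
- **Knob:** the black cylinder at (281,200) inside the booth is what I want. The black screwdriver handle at (251,150), the black disc at (183,170) and the mouse at (449,127) are not.
- **Heat sink:** the aluminium one in the vise at (234,198), not the purple one at (211,271).

I've already viewed the crops of the knob and handle. Now I'll plan the reach.

```bash
cat >> h.py <<'E'
def plan(way,pose=None):
    """way: list of (x,y,z,yaw_deg,n rows); prints rows cm/deg for tool pointing down"""
    from bench import sensors
    if pose is None:
        s=sensors.sense(); p=np.array(s["eef_pos"]);a=np.rad2deg(s["orientation"][2]); print("at",p.round(4),"rpy",np.rad2deg(s["orientation"]).round(2),"t",s["time_s"])
    else: p,a=np.array(pose[:3]),pose[3]
    for (x,y,z,w,n) in way:
        st=(np.array([x,y,z])-p)/n; da=((w-a+180)%360-180)/n
        for i in range(n):
            r=np.deg2rad(a);X=np.array([np.cos(r),np.sin(r),0]);Y=np.array([np.sin(r),-np.cos(r),0])
            print("[%.2f,%.2f,%.2f,0,0,%.1f]"%(st@X*100,st@Y*100,-st[2]*100,-da))
            p=p+st;a+=da
        print("--")
E
python3 - <<'E'
from h import *
plan([(.4795,.0556,.18,1.9,18)])
E
```

```text
at [0.2066 0.6156 0.2069] rpy [1.7999e+02 1.0000e-01 7.1450e+01] t 0.1
[-2.47,2.43,0.15,0,0,3.9]
[-2.30,2.59,0.15,0,0,3.9]
[-2.12,2.74,0.15,0,0,3.9]
[-1.93,2.87,0.15,0,0,3.9]
[-1.73,3.00,0.15,0,0,3.9]
[-1.53,3.11,0.15,0,0,3.9]
[-1.31,3.20,0.15,0,0,3.9]
[-1.09,3.28,0.15,0,0,3.9]
[-0.87,3.35,0.15,0,0,3.9]
[-0.64,3.40,0.15,0,0,3.9]
[-0.41,3.44,0.15,0,0,3.9]
[-0.18,3.46,0.15,0,0,3.9]
[0.05,3.46,0.15,0,0,3.9]
[0.29,3.45,0.15,0,0,3.9]
[0.52,3.42,0.15,0,0,3.9]
[0.75,3.38,0.15,0,0,3.9]
[0.97,3.32,0.15,0,0,3.9]
[1.20,3.25,0.15,0,0,3.9]
--
```

```bash
python3 -m crank '[[-2.5,2.4,0.1,0,0,4,0],[-2.3,2.6,0.1,0,0,4,0],[-2.1,2.7,0.1,0,0,4,0],[-1.9,2.9,0.1,0,0,4,0],[-1.7,3.0,0.1,0,0,4,0],[-1.5,3.1,0.1,0,0,4,0],[-1.3,3.2,0.1,0,0,4,0],[-1.1,3.3,0.1,0,0,4,0],[-0.9,3.3,0.1,0,0,4,0],[-0.6,3.4,0.1,0,0,4,0]]' 40
python3 - <<'E'
from h import *
plan([(.4795,.0556,.17,1.9,9)])
E
```

```text
time_s: 1.1
eef_pos: [0.3511, 0.2931, 0.1914]
orientation: [3.14, 0.009, 0.532]
ft_force: [0.4, 0.4, 1.2]
finger_gap: 0.0855
at [0.3511 0.2931 0.1914] rpy [179.9    0.52  30.46] t 1.1
[-0.11,3.00,0.24,0,0,3.2]
[0.06,3.00,0.24,0,0,3.2]
[0.22,2.99,0.24,0,0,3.2]
[0.39,2.98,0.24,0,0,3.2]
[0.55,2.95,0.24,0,0,3.2]
[0.72,2.91,0.24,0,0,3.2]
[0.88,2.87,0.24,0,0,3.2]
[1.03,2.82,0.24,0,0,3.2]
[1.19,2.76,0.24,0,0,3.2]
--
```

```bash
python3 -m crank '[[-0.1,3.0,0.2,0,0,3.2,0],[0.1,3.0,0.2,0,0,3.2,0],[0.2,3.0,0.2,0,0,3.2,0],[0.4,3.0,0.2,0,0,3.2,0],[0.6,3.0,0.2,0,0,3.2,0],[0.7,2.9,0.2,0,0,3.2,0],[0.9,2.9,0.2,0,0,3.2,0],[1.0,2.8,0.2,0,0,3.2,0],[1.2,2.8,0.2,0,0,3,0],[0,0,0,0,0,0,0]]'
python3 - <<'E'
from h import *
plan([(.4795,.0556,.15,1.9,2),(.4795,.0556,.081,1.9,3)])
E
```

```text
time_s: 2.1
eef_pos: [0.4794, 0.0356, 0.1713]
orientation: [3.133, 0.01, 0.003]
ft_force: [0.0, 0.1, 0.2]
finger_gap: 0.0855
at [0.4794 0.0356 0.1713] rpy [1.7951e+02 5.6000e-01 1.5000e-01] t 2.1
[0.01,-1.00,1.07,0,0,-0.9]
[0.02,-1.00,1.07,0,0,-0.9]
--
[-0.00,-0.00,2.30,0,0,-0.0]
[-0.00,-0.00,2.30,0,0,-0.0]
[-0.00,-0.00,2.30,0,0,-0.0]
--
```

```bash
python3 -m crank '[[0,-1,0.8,0,0,-0.9,0],[0,-1,0.8,0,0,-0.9,0],[0,0,2,0,0,0,0],[0,0,2,0,0,0,0],[0,0,2,0,0,0,0],[0,0,0.6,0,0,0,0]]'
python3 - <<'E'
from h import *
plan([(.4795,.0556,.085,1.9,1)])
from bench import cams
for n in("scene","top"):
    c=cams.camera(n);np.savez(f"/tmp/{n}1.npz",**c)
a=load("scene",1)["frame"][150:270,260:380];b=load("top",1)["frame"][130:250,250:370]
cv2.imwrite("pics/h1.png",cv2.resize(np.hstack([a,b]),None,fx=3.3,fy=3.3))
E
```

```text
time_s: 2.7
eef_pos: [0.4749, 0.0674, 0.0833]
orientation: [3.139, 0.013, 0.054]
ft_force: [-1.0, -0.4, -1.1]
finger_gap: 0.0856
at [0.4749 0.0674 0.0833] rpy [179.83   0.75   3.09] t 2.7
[0.39,1.20,-0.17,0,0,1.2]
--
```

View pics/h1.png

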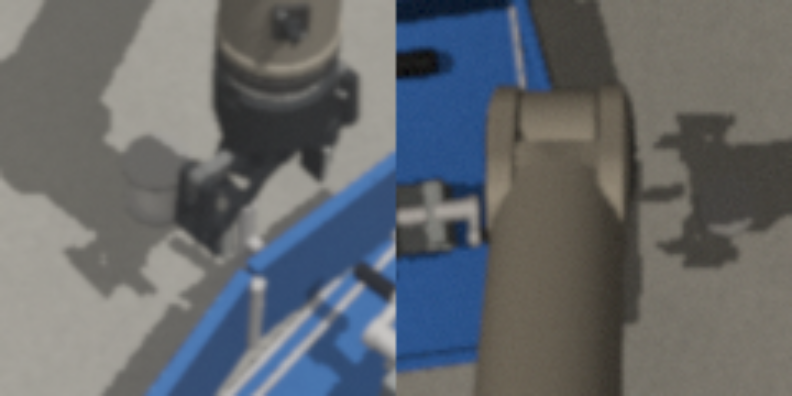

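The scene view shows the fingers straddling the bar, at left panel (245,230). The tool is about 12 mm too close to the panel, so I'll correct that and grip.

```bash
python3 -m crank '[[0.4,1.2,-0.1,0,-0.7,1,0],[0,0,0,0,0,0,0],[0,0,0,0,0,0,0]]'
python3 - <<'E'
from h import *
plan([(.4795,.0556,.085,1.9,1)])
E
```

```text
time_s: 3.1
eef_pos: [0.4829, 0.0557, 0.0876]
orientation: [3.14, 0.021, 0.036]
ft_force: [0.4, -0.0, -0.2]
finger_gap: 0.0853
at [0.4829 0.0557 0.0876] rpy [179.89   1.18   2.08] t 3.1
[-0.34,-0.01,0.26,0,0,0.2]
--
```

```bash
python3 -m crank '[[-0.3,0,0.2,0,1.2,0,0],[0,0,0,0,0,0,0.9],[0,0,0,0,0,0,0.9],[0,0,0,0,0,0,0.9],[0,0,0,0,0,0,0.9],[0,0,0,0,0,0,0.9]]' 40
python3 - <<'E'
from h import *
plan([(.4795,.0556,.085,1.9,1)])
E
```

```text
time_s: 3.7
eef_pos: [0.4799, 0.0553, 0.0879]
orientation: [3.142, 0.001, 0.035]
ft_force: [-10.7, -1.2, 11.2]
finger_gap: 0.0127
at [0.4799 0.0553 0.0879] rpy [1.80e+02 7.00e-02 1.99e+00] t 3.7
[-0.04,-0.03,0.29,0,0,0.1]
--
```

```bash
cat >> h.py <<'E'
def handle(q): return tow(-.123*np.sin(q)-.044*np.cos(q),-.155+.187*np.cos(q)+.044*np.sin(q))
def qnow(p):
    qs=np.linspace(0,1.6,1601);d=[np.hypot(*(handle(q)-p[:2])) for q in qs];i=int(np.argmin(d));return qs[i],d[i]
def doorplan(n,dq,z=.087):
    from bench import sensors
    s=sensors.sense();p=s["eef_pos"];q,e=qnow(p);print("q",q,"err",e,"f",s["ft_force"].round(1));off=p[:2]-handle(q)
    w=[(*(handle(q+dq*i)+off*(1-i/n)),z,99.1+90-180-np.rad2deg(q+dq*i),1) for i in range(1,n+1)]
    plan(w)
E
python3 - <<'E'
from h import *
doorplan(9,.06)
E
```

```text
q 0.124 err 0.0004236354258534023 f [-10.7  -1.2  11.2]
at [0.4799 0.0553 0.0879] rpy [1.80e+02 7.00e-02 1.99e+00] t 3.7
[-0.01,0.69,0.09,0,0,3.4]
--
[0.10,0.66,-0.00,0,0,3.4]
--
[0.20,0.61,-0.00,0,0,3.4]
--
[0.29,0.55,-0.00,0,0,3.4]
--
[0.38,0.48,-0.00,0,0,3.4]
--
[0.45,0.40,-0.00,0,0,3.4]
--
[0.52,0.31,-0.00,0,0,3.4]
--
[0.57,0.21,-0.00,0,0,3.4]
--
[0.62,0.11,-0.00,0,0,3.4]
--
```

```bash
python3 -m crank '[[0,0.7,0,0,0,3.4,0.9],[0.1,0.65,0,0,0,3.4,0.9],[0.2,0.6,0,0,0,3.4,0.9],[0.3,0.55,0,0,0,3.4,0.9],[0.4,0.5,0,0,0,3.4,0.9]]'
python3 - <<'E'
from h import *
doorplan(8,.07)
E
```

```text
time_s: 4.2
eef_pos: [0.4882, 0.0258, 0.0882]
orientation: [-3.14, 0.002, -0.269]
ft_force: [-0.0, 0.5, 0.3]
finger_gap: 0.0112
q 0.417 err 0.001856425249239158 f [-0.   0.5  0.3]
at [0.4882 0.0258 0.0882] rpy [-1.7989e+02  1.0000e-01 -1.5420e+01] t 4.2
[0.52,0.48,0.12,0,0,3.4]
--
[0.60,0.36,-0.00,0,0,4.0]
--
[0.68,0.23,-0.00,0,0,4.0]
--
[0.73,0.09,-0.00,0,0,4.0]
--
[0.76,-0.06,-0.00,0,0,4.0]
--
[0.77,-0.21,-0.00,0,0,4.0]
--
[0.77,-0.36,-0.00,0,0,4.0]
--
[0.74,-0.51,-0.00,0,0,4.0]
--
```

```bash
python3 - <<'E'
from h import *
from bench import cams
for n in("scene","top"):
    c=cams.camera(n);np.savez(f"/tmp/{n}2.npz",**c)
a=load("scene",2)["frame"][150:300,260:410];b=load("top",2)["frame"][110:260,230:380]
cv2.imwrite("pics/h2.png",cv2.resize(np.hstack([a,b]),None,fx=2.66,fy=2.66))
E
```

```text
(no output)
```

View pics/h2.png

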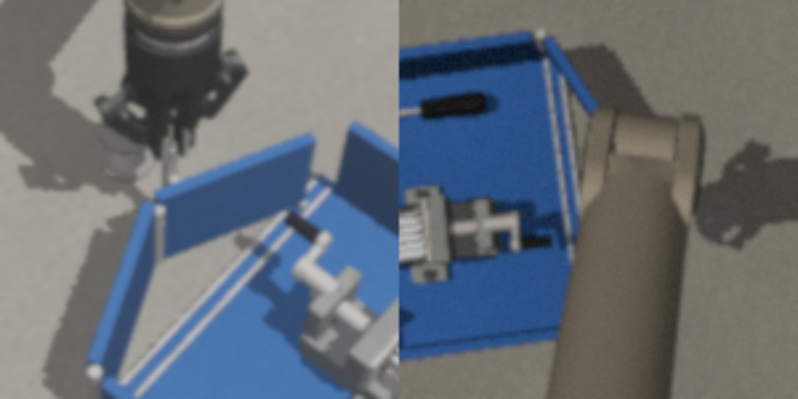

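The door is following and has opened to about q≈0.42. The fingers are on the bar at (170,165) in the left view. I'll continue.

```bash
python3 -m crank '[[0.5,0.5,0.1,0,0,3.4,0.9],[0.6,0.35,0,0,0,4,0.9],[0.7,0.2,0,0,0,4,0.9],[0.75,0.1,0,0,0,4,0.9],[0.75,-0.05,0,0,0,4,0.9],[0.75,-0.2,0,0,0,4,0.9]]'
python3 - <<'E'
from h import *
doorplan(9,.075)
E
```

```text
time_s: 4.9
eef_pos: [0.5228, 0.0013, 0.0882]
orientation: [-3.139, 0.005, -0.679]
ft_force: [-0.1, -0.7, 0.4]
finger_gap: 0.0112
q 0.84 err 0.0021180319671492 f [-0.1 -0.7  0.4]
at [0.5228 0.0013 0.0882] rpy [-179.88    0.29  -38.89] t 4.9
[0.84,-0.40,0.12,0,0,4.4]
--
[0.80,-0.57,-0.00,0,0,4.3]
--
[0.74,-0.73,-0.00,0,0,4.3]
--
[0.66,-0.89,-0.00,0,0,4.3]
--
[0.55,-1.02,-0.00,0,0,4.3]
--
[0.42,-1.14,-0.00,0,0,4.3]
--
[0.28,-1.24,-0.00,0,0,4.3]
--
[0.12,-1.32,-0.00,0,0,4.3]
--
[-0.04,-1.37,-0.00,0,0,4.3]
--
```

```bash
python3 -m crank '[[0.85,-0.4,0.1,0,0,4.4,0.9],[0.8,-0.55,0,0,0,4.3,0.9],[0.75,-0.75,0,0,0,4.3,0.9],[0.65,-0.9,0,0,0,4.3,0.9],[0.55,-1,0,0,0,4.3,0.9],[0.4,-1.15,0,0,0,4.3,0.9]]'
python3 - <<'E'
from h import *
doorplan(4,.05)
E
```

```text
time_s: 5.5
eef_pos: [0.5888, 0.0011, 0.0882]
orientation: [3.141, 0.006, -1.138]
ft_force: [-0.3, -0.3, 1.4]
finger_gap: 0.0112
q 1.305 err 0.0005954877650519755 f [-0.3 -0.3  1.4]
at [0.5888 0.0011 0.0882] rpy [179.94   0.34 -65.19] t 5.5
[0.18,-0.84,0.12,0,0,3.3]
--
[0.11,-0.88,-0.00,0,0,2.9]
--
[0.03,-0.90,-0.00,0,0,2.9]
--
[-0.04,-0.92,-0.00,0,0,2.9]
--
```

```bash
python3 -m crank '[[0.2,-0.85,0,0,0,3.3,0.9],[0.1,-0.9,0,0,0,2.9,0.9],[0,-0.9,0,0,0,2.9,0.9],[0,-0.4,0,0,0,0,0.9]]'
python3 - <<'E'
from h import *
doorplan(1,.03)
E
```

```text
time_s: 5.9
eef_pos: [0.6158, 0.0081, 0.088]
orientation: [3.127, 0.005, -1.296]
ft_force: [-15.2, -1.7, 14.1]
finger_gap: 0.0114
q 1.463 err 4.801847177954706e-05 f [-15.2  -1.7  14.1]
at [0.6158 0.0081 0.088 ] rpy [179.19   0.31 -74.26] t 5.9
[-0.04,-0.55,0.10,0,0,2.2]
--
```

The door is at its stop: q≈1.46 by TCP, with 15 N of resistance. Release and lift.

```bash
python3 -m crank '[[0,0,0,0,0,0,0],[0,0,0,0,0,0,0],[0,0,0,0,0,0,0],[0,0,0,0,0,0,0],[0,0,-2,0,0,0,0],[0,0,-3,0,0,0,0],[0,0,-3,0,0,0,0],[0,0,-2,0,0,0,0]]'
python3 - <<'E'
from h import *
plan([(.4426+.0,.1476,.2,7.1,12)])
E
```

```text
time_s: 6.7
eef_pos: [0.6146, 0.0108, 0.1865]
orientation: [3.119, 0.008, -1.29]
ft_force: [0.3, 0.3, -0.4]
finger_gap: 0.0856
at [0.6146 0.0108 0.1865] rpy [178.7    0.49 -73.89] t 6.7
[-1.49,1.06,-0.11,0,0,-6.7]
[-1.61,0.88,-0.11,0,0,-6.7]
[-1.70,0.68,-0.11,0,0,-6.7]
[-1.77,0.48,-0.11,0,0,-6.7]
[-1.81,0.27,-0.11,0,0,-6.7]
[-1.83,0.05,-0.11,0,0,-6.7]
[-1.82,-0.16,-0.11,0,0,-6.7]
[-1.79,-0.38,-0.11,0,0,-6.7]
[-1.74,-0.58,-0.11,0,0,-6.7]
[-1.66,-0.78,-0.11,0,0,-6.7]
[-1.55,-0.97,-0.11,0,0,-6.7]
[-1.43,-1.15,-0.11,0,0,-6.7]
--
```

```bash
python3 - <<'E'
from h import *
from bench import cams
for n in("scene","top"):
    c=cams.camera(n);np.savez(f"/tmp/{n}3.npz",**c)
s=load("scene",3);t=load("top",3)
a=s["frame"][170:320,270:420];b=t["frame"][120:270,210:360]
cv2.imwrite("pics/h3.png",cv2.resize(np.hstack([a,b]),None,fx=2.66,fy=2.66,interpolation=cv2.INTER_CUBIC))
cv2.imwrite("pics/k3.png",np.hstack([cv2.resize(s["frame"][220:260,355:395],None,fx=10,fy=10,interpolation=cv2.INTER_CUBIC),cv2.resize(t["frame"][180:220,260:300],None,fx=10,fy=10,interpolation=cv2.INTER_CUBIC)]))
E
```

```text
(no output)
```

View pics/h3.png

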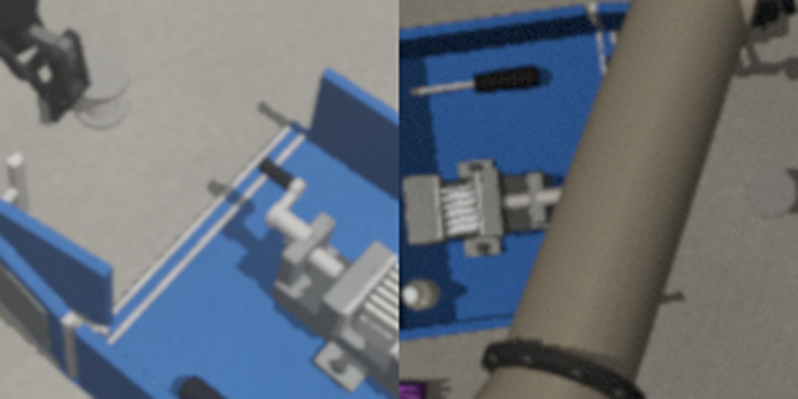

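View pics/k3.png

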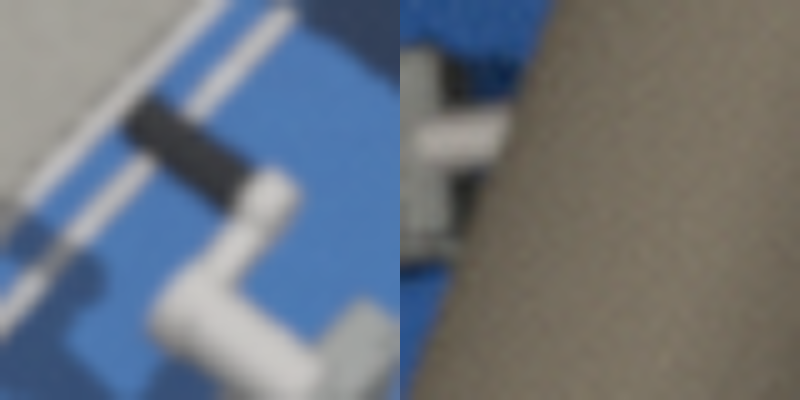

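```bash
python3 - <<'E'
from h import *
t=load("top");s=load("scene",3)
def tri(ut,us):
    A=[];b=[]
    for c,u in((t,ut),(s,us)):
        P=c["K"]@np.c_[c["R"],c["t"]]
        for k in(0,1): r=u[k]*P[2]-P[k];A.append(r[:3]);b.append(-r[3])
    X=np.linalg.lstsq(np.array(A),np.array(b),rcond=None)[0]
    print(X.round(4),"booth",tob(X).round(4),"reproj",(proj(t,X)-ut).round(2),(proj(s,X)-us).round(2));return X
V=lambda x,y:np.array([205+x/8-.44,172+y/8-.44])
Kk=lambda x,y:np.array([355+x/10-.45,220+y/10-.45])
print("mid");tri(V(612,231),Kk(192,154))
print("door end");tri(V(655,230),Kk(143,118))
print("arm end");tri(V(570,232),Kk(240,190))
print("arm boss");tri(V(548,250),Kk(270,195))
for p in((380,190),(410,186),(480,176),(500,173)):
    X=ray(t,*V(*p),.08);print("shaft",X.round(4),tob(X).round(4))
# fixed jaw top & sliding jaw sides
for nm,p in dict(fjTL=(52,118),fjTR=(160,110),fjBR=(175,302),fjBL=(68,318),mjTR=(325,66),mjBR=(352,292),mjTL=(275,92),mjBL=(295,295)).items():
    X=ray(t,*V(*p),.082);print(nm,tob(X).round(4))
E
```

```text
mid
[0.4414 0.1468 0.0913] booth [0.0375 0.0591] reproj [-0.22  0.19] [-0.37 -0.04]
door end
[0.4421 0.1316 0.0888] booth [0.0224 0.0608] reproj [-0.27  0.22] [-0.44 -0.04]
arm end
[0.4407 0.1615 0.0936] booth [0.0522 0.0575] reproj [-0.17  0.14] [-0.28 -0.03]
arm boss
[0.4352 0.168  0.0934] booth [0.0594 0.0619] reproj [ 0.3  -0.24] [0.5  0.05]
shaft [0.4554 0.2326 0.08  ] [0.1201 0.0317]
shaft [0.4571 0.2217 0.08  ] [0.109  0.0318]
shaft [0.4613 0.1962 0.08  ] [0.0832 0.0316]
shaft [0.4626 0.1889 0.08  ] [0.0758 0.0315]
fjTL [ 0.2356 -0.0105]
fjTR [ 0.1959 -0.008 ]
fjBR [0.1991 0.0623]
fjBL [0.2386 0.0628]
mjTR [ 0.134  -0.0158]
mjBR [0.1345 0.0674]
mjTL [ 0.1533 -0.0088]
mjBL [0.1553 0.0657]
```

Triangulated points:
- **Knob middle:** (0.4414, 0.1468, 0.0913). That is 26 from the axis and 13 above it, so the radius is about 29.6 against 28 given, which agrees.
- **Crank angle:** about -62°.
- **Vise yaw:** about 97°.

The picture shows the door folded against the right jamb, at (50,250) in the left half.

```bash
python3 -m crank '[[-1.5,1.1,0,0,0,-6.7,0.3],[-1.6,0.9,0,0,0,-6.7,0.3],[-1.7,0.7,0,0,0,-6.7,0.3],[-1.8,0.5,0,0,0,-6.7,0.3],[-1.8,0.3,0,0,0,-6.7,0.3],[-1.8,0,0,0,0,-6.7,0.3],[-1.8,-0.2,0,0,0,-6.7,0.3],[-1.8,-0.4,0,0,0,-6.7,0.3],[-1.7,-0.6,0,0,0,-6.7,0.3],[-1.6,-0.8,0,0,0,-6.7,0.3]]'
python3 - <<'E'
from h import *
plan([(.442,.147,.17,7.1,3)])
E
```

```text
time_s: 7.8
eef_pos: [0.4613, 0.1257, 0.1809]
orientation: [3.137, 0.029, -0.071]
ft_force: [-0.3, 0.2, 0.1]
finger_gap: 0.0595
at [0.4613 0.1257 0.1809] rpy [179.72   1.67  -4.06] t 7.8
[-0.69,-0.66,0.36,0,0,-3.7]
[-0.65,-0.71,0.36,0,0,-3.7]
[-0.60,-0.75,0.36,0,0,-3.7]
--
```

```bash
python3 -m crank '[[-0.7,-0.7,0.4,0,0,-3.7,0.3],[-0.6,-0.7,0.4,0,0,-3.7,0.3],[-0.4,-0.4,0.4,0,1.7,-2,0.3],[0,0,0,0,0,0,0.3],[0,0,0,0,0,0,0.3]]'
python3 - <<'E'
from h import *
plan([(.442,.147,.15,7.1,2)])
E
```

```text
time_s: 8.3
eef_pos: [0.4379, 0.1469, 0.1647]
orientation: [-3.141, 0.006, 0.109]
ft_force: [-0.5, 0.1, -0.7]
finger_gap: 0.0599
at [0.4379 0.1469 0.1647] rpy [-179.98    0.35    6.23] t 8.3
[0.20,0.02,0.74,0,0,-0.4]
[0.20,0.02,0.74,0,0,-0.4]
--
```

```bash
python3 -m crank '[[0.2,0,1.5,0,0,-0.5,0.3],[0.2,0,2,0,0,-0.4,0.3],[0,0,2,0,0,0,0.3],[0,0,1.5,0,0,0,0.3],[0,0,0.7,0,0,0,0.3],[0,0,0,0,0,0,0.3],[0,0,0,0,0,0,0.3]]'
python3 - <<'E'
from h import *
plan([(.442,.147,.072,7.1,1)])
from bench import cams
s=cams.camera("scene");t=cams.camera("top")
a=s["frame"][170:320,270:420];b=t["frame"][120:270,210:360]
cv2.imwrite("pics/h4.png",cv2.resize(np.hstack([a,b]),None,fx=2.66,fy=2.66,interpolation=cv2.INTER_CUBIC))
E
```

```text
time_s: 9.0
eef_pos: [0.4461, 0.1459, 0.0857]
orientation: [3.141, 0.003, 0.118]
ft_force: [-0.1, -0.1, 0.2]
finger_gap: 0.0597
at [0.4461 0.1459 0.0857] rpy [179.98   0.19   6.74] t 9.0
[-0.39,-0.16,1.37,0,0,-0.4]
--
```

View pics/h4.png

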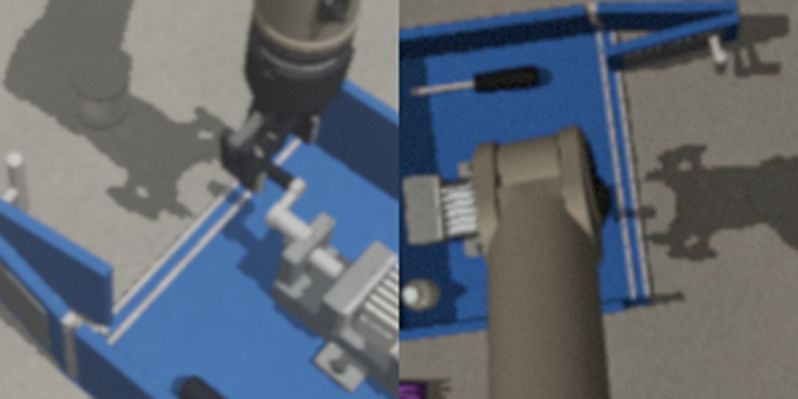

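The fingers straddle the knob at left (275,175), and the top view shows the door still folded, with the handle at right (717,50). I'll lower the last 13 mm and close.

```bash
python3 -m crank '[[-0.4,-0.1,1.3,0,0,-0.4,0.3],[0,0,0,0,0,0,0.3],[0,0,0,0,0,0,0.9],[0,0,0,0,0,0,0.9],[0,0,0,0,0,0,0.9],[0,0,0,0,0,0,0.9],[0,0,0,0,0,0,0.9]]' 30
python3 - <<'E'
from h import *
plan([(.442,.147,.072,7.1,1)])
from bench import sensors
print(sensors.sense()["ft_force"])
t=load("top");X=ray(t,329.2,138.5,.12);print("handle",X,qnow(X))
E
```

```text
time_s: 9.8
eef_pos: [0.4459, 0.1483, 0.0771]
orientation: [-3.137, -0.006, 0.125]
ft_force: [0.6, -0.0, -0.7]
finger_gap: 0.0083
at [0.4459 0.1483 0.0771] rpy [-179.75   -0.32    7.14] t 9.8
[-0.40,0.08,0.51,0,0,0.0]
--
[ 0.6007508  -0.03156314 -0.7002923 ]
handle [0.61961596 0.01143782 0.12      ] (np.float64(1.489), np.float64(0.0019053881353797003))
```

A gap of 8.3 mm is just the commanded closure, so the knob may not be between the pads. I'll look.

```bash
python3 - <<'E'
from h import *
from bench import cams
s=cams.camera("scene");np.savez("/tmp/scene5.npz",**s)
cv2.imwrite("pics/h5.png",cv2.resize(s["frame"][195:275,335:415],None,fx=7.5,fy=7.5,interpolation=cv2.INTER_CUBIC))
E
```

```text
(no output)
```

View pics/h5.png

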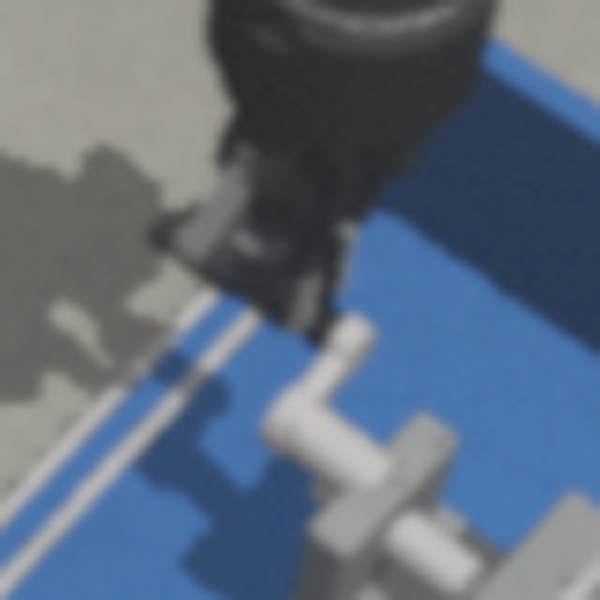

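```bash
python3 -m crank '[[0,0,0,0,0,0,1],[0,0,0,0,0,0,1],[0,0,0,0,0,0,1]]' 30
```

```text
time_s: 10.15
eef_pos: [0.4459, 0.1483, 0.0772]
orientation: [-3.137, -0.005, 0.125]
ft_force: [0.3, -0.0, 0.0]
finger_gap: -0.0002
```

The gap shut to 0, so the knob is not between the pads. I'll locate the fingertips and the knob in the images.

```bash
python3 - <<'E'
from h import *
from bench import cams,sensors
s=cams.camera("scene");np.savez("/tmp/scene6.npz",**s)
t=cams.camera("top");np.savez("/tmp/top6.npz",**t)
p=sensors.sense()["eef_pos"]
f=s["frame"][205:265,340:400];f=cv2.resize(f,None,fx=10,fy=10,interpolation=cv2.INTER_CUBIC)
f=np.clip(f.astype(float)*1.8,0,255).astype(np.uint8)
for X,col in((p,(0,0,255)),((p+[0,0,.019]),(0,255,255)),((.4414,.1468,.0913),(0,255,0)),((.4421,.1316,.0888),(255,255,0)),((.4407,.1615,.0936),(255,0,255))):
    q=proj(s,X);cv2.circle(f,(int((q[0]-340+.5)*10),int((q[1]-205+.5)*10)),5,col,-1);print(X,q)
cv2.imwrite("pics/h6.png",f)
W=cloud(s)
for v in range(218,248,3):
    print(v,[(u,*(tob(W[v,u])*1000).round().astype(int),int(W[v,u,2]*1000)) for u in range(366,386,3)])
E
```

```text
[0.44590957 0.14826943 0.07714474] [371.74703389 239.68501531]
[0.44590957 0.14826943 0.09614474] [372.61544987 235.3230993 ]
(0.4414, 0.1468, 0.0913) [373.37329997 234.92768485]
(0.4421, 0.1316, 0.0888) [368.39598626 231.30410968]
(0.4407, 0.1615, 0.0936) [378.26877865 238.512284  ]
218 [(366, np.int64(36), np.int64(16), 207), (369, np.int64(43), np.int64(15), 214), (372, np.int64(47), np.int64(21), 212), (375, np.int64(49), np.int64(29), 205), (378, np.int64(52), np.int64(37), 198), (381, np.int64(59), np.int64(36), 206), (384, np.int64(53), np.int64(61), 173)]
221 [(366, np.int64(40), np.int64(12), 204), (369, np.int64(44), np.int64(16), 203), (372, np.int64(48), np.int64(21), 202), (375, np.int64(49), np.int64(31), 191), (378, np.int64(53), np.int64(37), 188), (381, np.int64(55), np.int64(46), 181), (384, np.int64(55), np.int64(60), 165)]
224 [(366, np.int64(43), np.int64(8), 201), (369, np.int64(33), np.int64(38), 155), (372, np.int64(38), np.int64(43), 155), (375, np.int64(46), np.int64(41), 165), (378, np.int64(54), np.int64(38), 177), (381, np.int64(56), np.int64(48), 168), (
[... 1283 characters left out ...]
75, np.int64(47), np.int64(53), 90), (378, np.int64(53), np.int64(56), 93), (381, np.int64(58), np.int64(58), 97), (384, np.int64(63), np.int64(63), 96)]
242 [(366, np.int64(12), np.int64(78), 8), (369, np.int64(17), np.int64(83), 7), (372, np.int64(22), np.int64(90), 3), (375, np.int64(28), np.int64(93), 7), (378, np.int64(56), np.int64(51), 91), (381, np.int64(63), np.int64(52), 96), (384, np.int64(45), np.int64(108), 6)]
245 [(366, np.int64(16), np.int64(72), 5), (369, np.int64(23), np.int64(76), 8), (372, np.int64(27), np.int64(82), 4), (375, np.int64(32), np.int64(88), 2), (378, np.int64(60), np.int64(46), 88), (381, np.int64(44), np.int64(96), 5), (384, np.int64(50), np.int64(102), 4)]
```

View pics/h6.png

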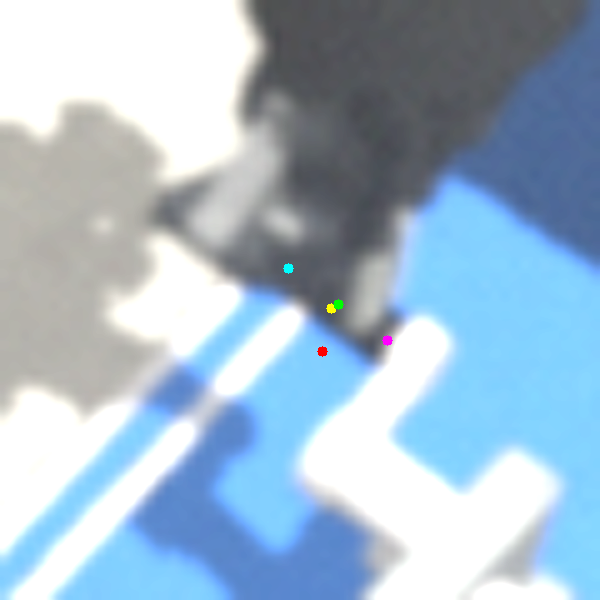

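```bash
python3 - <<'E'
from h import *
s=load("scene",6)
for y in(.045,.054,.063):
  for z in(.077,.085,.095,.105,.115,.125):
    q=proj(s,[*tow(.049,y),z]);print(y,z,((q-[340,205]+.5)*10).round())
print(tob([.4459,.1483]))
E
```

```text
0.045 0.077 [335. 406.]
0.045 0.085 [339. 388.]
0.045 0.095 [344. 365.]
0.045 0.105 [349. 342.]
0.045 0.115 [354. 318.]
0.045 0.125 [359. 294.]
0.054 0.077 [359. 380.]
0.054 0.085 [363. 362.]
0.054 0.095 [368. 339.]
0.054 0.105 [373. 316.]
0.054 0.115 [378. 292.]
0.054 0.125 [383. 268.]
0.063 0.077 [383. 354.]
0.063 0.085 [387. 336.]
0.063 0.095 [392. 313.]
0.063 0.105 [397. 290.]
0.063 0.115 [402. 266.]
0.063 0.125 [408. 242.]
[0.03829034 0.05442913]
```

```bash
python3 - <<'E'
from h import *
from bench import sensors
st=sensors.sense();p=np.array(st["eef_pos"]);a=st["orientation"][2]
X=np.array([np.cos(a),np.sin(a),0]);Y=np.array([np.sin(a),-np.cos(a),0])
s=load("scene",6);W=cloud(s)-p
for v in range(222,244,2):
    print(v,*["%d:(%d,%d,%d)"%(u,W[v,u]@X*1000,W[v,u]@Y*1000,W[v,u,2]*1000) if W[v,u,2]>0 else "%d:--"%u for u in range(362,384,2)])
E
```

```text
222 362:(47,3,122) 364:(46,0,126) 366:(44,-4,126) 368:(38,-5,121) 370:(11,5,80) 372:(32,-10,120) 374:(23,-10,110) 376:(19,-12,107) 378:(15,-15,106) 380:(12,-18,106) 382:(2,-16,93)
224 362:(49,1,119) 364:(47,-2,122) 366:(46,-6,123) 368:(36,-4,112) 370:(14,3,78) 372:(11,0,78) 374:(14,-5,87) 376:(13,-10,92) 378:(15,-16,100) 380:(10,-17,96) 382:(-7,-12,70)
226 362:(51,0,117) 364:(50,-4,119) 366:(43,-5,112) 368:(39,-7,111) 370:(19,0,80) 372:(13,-1,75) 374:(12,-5,77) 376:(14,-11,86) 378:(12,-15,87) 380:(-6,-9,60) 382:--
228 362:(54,-3,116) 364:(52,-7,117) 366:(49,-9,116) 368:(43,-10,111) 370:(38,-12,107) 372:(20,-6,80) 374:(15,-8,75) 376:(12,-11,76) 378:(6,-13,71) 380:(-1,-13,61) 382:--
230 362:(58,-6,116) 364:(55,-9,116) 366:(54,-13,119) 368:(46,-13,109) 370:(37,-12,99) 372:(29,-12,88) 374:(23,-13,83) 376:(13,-12,70) 378:(2,-11,56) 380:(-6,-11,46) 382:--
232 362:(59,-8,112) 364:(60,-13,118) 366:(54,-14,112) 368:(43,-12,97) 370:(35,-12,87) 372:(27,-12,79) 374:(23,-14,76) 376:(4,-9,48) 378:(0,-12,47) 380:(-7,-12,37) 382:--
234 362:-- 364:-- 366:-- 368:(43,-13,91) 370:(34,-12,80) 372:(26,-12,69) 374:(10,-8,46) 376:(4,-10,41) 378:(-1,-11,36) 380:-- 382:--
236 362:-- 364:-- 366:-- 368:-- 370:(0,6,7) 372:(10,-4,34) 374:(8,-8,35) 376:(4,-11,33) 378:(-6,-10,19) 380:(-9,-13,19) 382:--
238 362:-- 364:-- 366:-- 368:-- 370:-- 372:-- 374:(1,-5,15) 376:(-1,-9,16) 378:(-4,-12,16) 380:(-5,-16,20) 382:(-8,-19,19)
240 362:-- 364:-- 366:-- 368:-- 370:-- 372:-- 374:-- 376:(2,-12,15) 378:(0,-15,16) 380:(0,-20,21) 382:(-4,-23,19)
242 362:-- 364:-- 366:-- 368:-- 370:-- 372:-- 374:-- 376:-- 378:(2,-18,13) 380:(3,-23,20) 382:(0,-26,18)
```

The depth data show the fingertips ending about 20–30 mm above the reported TCP, with the knob just under them. So the pads closed on air above the knob. I'll open, go about 24 mm lower while watching the force, and close again.

```bash
python3 -m crank '[[0,0,0,0,0,0,0.3],[0,0,0,0,0,0,0.3],[0,0,0,0,0,0,0.3],[0,0,0,0,0,0,0.3],[-0.3,0,0.8,0,0,0,0.3],[0,0,0.8,0,0,0,0.3],[0,0,0.4,0,0,0,0.3],[0,0,0,0,0,0,0.3],[0,0,0,0,0,0,0.3]]' 30
python3 - <<'E'
from h import *
from bench import cams,sensors
s=cams.camera("scene");np.savez("/tmp/scene7.npz",**s)
p=sensors.sense()["eef_pos"];print(proj(s,p))
f=s["frame"][205:265,340:400];f=cv2.resize(f,None,fx=10,fy=10,interpolation=cv2.INTER_CUBIC)
f=np.clip(f.astype(float)*1.8,0,255).astype(np.uint8)
cv2.imwrite("pics/h7.png",f)
E
```

```text
time_s: 11.15
eef_pos: [0.442, 0.1477, 0.0546]
orientation: [-3.138, -0.004, 0.125]
ft_force: [-0.8, 0.2, -0.7]
finger_gap: 0.0601
[371.79533234 243.57610816]
```

View pics/h7.png

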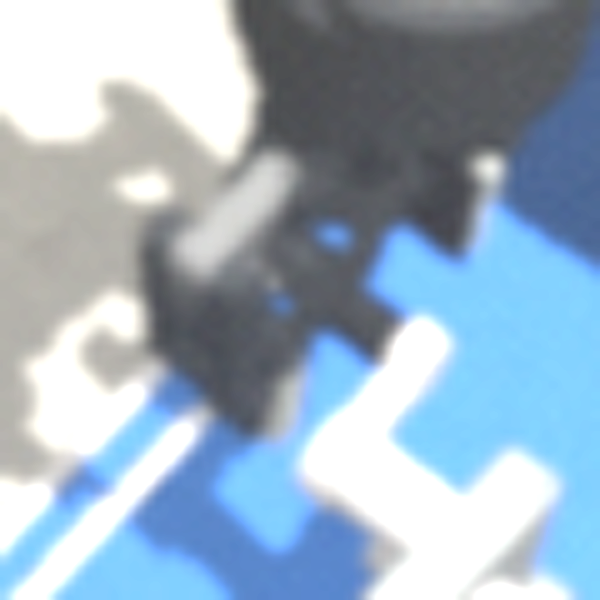

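```bash
python3 - <<'E'
from h import *
from bench import sensors
st=sensors.sense();p=np.array(st["eef_pos"]);a=st["orientation"][2]
X=np.array([np.cos(a),np.sin(a),0]);Y=np.array([np.sin(a),-np.cos(a),0])
s=load("scene",7);W=cloud(s)-p
for v in range(220,250,2):
    print(v,*["%d:(%d,%d,%d)"%(u,W[v,u]@X*1000,W[v,u]@Y*1000,W[v,u,2]*1000) if W[v,u,2]>-.02 else "%d:--"%u for u in range(356,392,3)])
for lx in (30,37,44,-30,-37,-44):
  for z in (0,10,20,30,40): print(lx,z,((proj(s,p+X*lx/1000-Y*.011+[0,0,z/1000])-[340,205]+.5)*10).round())
E
```

```text
220 356:-- 359:-- 362:-- 365:(38,4,136) 368:(34,0,136) 371:(36,-7,146) 374:(31,-12,146) 377:(19,-11,133) 380:(14,-15,131) 383:(9,-20,130) 386:(-33,-4,67) 389:(-31,-13,78)
222 356:-- 359:-- 362:-- 365:(41,2,135) 368:(36,-1,133) 371:(35,-7,138) 374:(29,-11,137) 377:(19,-12,126) 380:(16,-18,128) 383:(7,-19,120) 386:(-32,-6,62) 389:(-35,-12,64)
224 356:-- 359:-- 362:(30,15,100) 365:(43,0,131) 368:(40,-5,134) 371:(37,-9,135) 374:(28,-12,128) 377:(19,-13,120) 380:(16,-18,121) 383:(-32,0,47) 386:(-31,-8,57) 389:(-39,-11,51)
226 356:(60,10,133) 359:-- 362:(52,1,133) 365:(48,-3,134) 368:(39,-5,125) 371:(36,-10,128) 374:(27,-12,119) 377:(20,-15,115) 380:(13,-18,110) 383:(-31,-2,42) 386:(-31,-9,49) 389:--
228 356:(64,6,134) 359:(60,2,134) 362:(54,-1,131) 365:(50,-5,131) 368:(27,1,98) 371:(21,-2,94) 374:-- 377:(22,-17,111) 380:-- 383:(-31,-3,34) 386:(-31,-10,42) 389:--
230 356:(66,5,130) 359:(63,0,132) 362:(58,-4,132) 365:(49,-5,122) 368:(32,-2,99) 371:(28,-7,101) 374:(28,-14,107) 377:(22,-18,105) 380:-- 383:-- 386:(-30,-12,37) 389:--
232 356:(66,4,123) 359:(65,-2,130) 362:(62,-7,132) 365:(58,-1
[... 1141 characters left out ...]
-26,29) 383:-- 386:-- 389:--
248 356:-- 359:-- 362:-- 365:(39,-7,38) 368:(34,-12,38) 371:-- 374:(23,-20,34) 377:(19,-25,34) 380:-- 383:-- 386:-- 389:--
30 0 [278. 502.]
30 10 [282. 481.]
30 20 [287. 459.]
30 30 [291. 437.]
30 40 [295. 414.]
37 0 [259. 522.]
37 10 [263. 500.]
37 20 [267. 479.]
37 30 [271. 457.]
37 40 [275. 434.]
44 0 [239. 542.]
44 10 [243. 520.]
44 20 [247. 499.]
44 30 [251. 477.]
44 40 [255. 454.]
-30 0 [440. 337.]
-30 10 [445. 315.]
-30 20 [450. 293.]
-30 30 [456. 270.]
-30 40 [461. 246.]
-37 0 [458. 319.]
-37 10 [463. 296.]
-37 20 [469. 274.]
-37 30 [475. 251.]
-37 40 [480. 227.]
-44 0 [476. 300.]
-44 10 [482. 278.]
-44 20 [487. 255.]
-44 30 [493. 232.]
-44 40 [499. 208.]
```

Open, the tips sit about 36 mm above the reported TCP, level with the knob's centre. I'll go another 7 mm down and close.

```bash
python3 -m crank '[[0,0,0.8,0,0,0,0.3],[0,0,0,0,0,0,0.5],[0,0,0,0,0,0,1],[0,0,0,0,0,0,1],[0,0,0,0,0,0,1],[0,0,0,0,0,0,1]]' 30
```

```text
time_s: 11.8
eef_pos: [0.4417, 0.1478, 0.0462]
orientation: [-3.138, -0.003, 0.125]
ft_force: [0.6, -0.7, -0.7]
finger_gap: 0.0125
```

The knob is held (12.5 mm gap). Next I'll plan the first arc.

```bash
cat >> h.py <<'E'
VY=np.deg2rad(7.1);TX=np.array([np.cos(VY),np.sin(VY)]);P0=np.array([.4417,.1478,.0462])
def uw(p): d=np.asarray(p)-P0; return d[:2]@TX,d[2]
def wind(cu,cw,n,da,a=None):
    from bench import sensors
    s=sensors.sense();p=s["eef_pos"];u,w=uw(p);y=(np.asarray(p)-P0)[:2]@np.array([TX[1],-TX[0]])
    if a is None: a=np.rad2deg(np.arctan2(u-cu,w-cw))
    f=s["ft_force"];fx=f[:2]@TX;r=np.deg2rad(a)
    print("t",s["time_s"],"ang %.1f rad %.1f mm uw %.1f %.1f y %.1f  f_tool x %.1f up %.1f  tangential %.1f radial %.1f gap %.4f rpy"%(a,np.hypot(u-cu,w-cw)*1e3,u*1e3,w*1e3,y*1e3,fx,f[2],fx*np.cos(r)-f[2]*np.sin(r),fx*np.sin(r)+f[2]*np.cos(r),s["finger_gap"]),np.rad2deg(s["orientation"]).round(1))
    for i in range(1,n+1):
        b=np.deg2rad(a+da*i);U,Wn=cu+.028*np.sin(b),cw+.028*np.cos(b)
        print("[%.2f,%.2f,%.2f]"%((U-u)*100,-y*100 if i==1 else 0,-(Wn-w)*100),end=" ");u,w=U,Wn
    print()
E
python3 - <<'E'
from h import *
wind(.0247,-.0131,5,12)
E
```

```text
t 11.8 ang -62.1 rad 28.0 mm uw -0.0 -0.0 y 0.0  f_tool x 0.5 up -0.7  tangential -0.4 radial -0.8 gap 0.0125 rpy [-179.8   -0.2    7.1]
[0.32,-0.00,-0.49] [0.42,0.00,-0.41] [0.50,0.00,-0.31] [0.55,0.00,-0.20] [0.58,0.00,-0.08]
```

```bash
python3 -m crank '[[0.3,0,-0.5,0,0,0,1],[0.4,0,-0.4,0,0,0,1],[0.5,0,-0.3,0,0,0,1]]'
python3 - <<'E'
from h import *
wind(.0247,-.0131,6,12)
E
```

```text
time_s: 12.1
eef_pos: [0.4494, 0.1486, 0.0568]
orientation: [-3.139, 0.006, 0.126]
ft_force: [-5.9, -0.3, -1.9]
finger_gap: 0.0127
t 12.1 ang -35.6 rad 29.1 mm uw 7.7 10.6 y 0.1  f_tool x -5.9 up -1.9  tangential -5.9 radial 1.8 gap 0.0127 rpy [-179.8    0.3    7.2]
[0.57,-0.01,-0.20] [0.56,0.00,-0.18] [0.58,0.00,-0.06] [0.58,0.00,0.07] [0.56,0.00,0.18] [0.50,0.00,0.30]
```

The crank turns, with 5.9 N of tangential drag, which is inside the stated free range. Continuing.

```bash
python3 -m crank '[[0.5,0,-0.3,0,0,0,1],[0.55,0,-0.2,0,0,0,1],[0.6,0,-0.05,0,0,0,1],[0.6,0,0.05,0,0,0,1],[0.55,0,0.15,0,0,0,1]]'
python3 - <<'E'
from h import *
wind(.0247,-.0131,6,12)
E
```

```text
time_s: 12.6
eef_pos: [0.4736, 0.1517, 0.0621]
orientation: [-3.137, 0.02, 0.126]
ft_force: [-5.3, -0.4, -0.9]
finger_gap: 0.0128
t 12.6 ang 14.3 rad 29.9 mm uw 32.1 15.9 y 0.0  f_tool x -5.3 up -0.9  tangential -4.9 radial -2.2 gap 0.0128 rpy [-179.8    1.1    7.2]
[0.50,-0.00,0.39] [0.49,0.00,0.31] [0.42,0.00,0.41] [0.32,0.00,0.49] [0.22,0.00,0.54] [0.10,0.00,0.58]
```

```bash
python3 - <<'E'
from h import *
from scipy.optimize import least_squares
P=np.array([(0,0),(7.7,10.6),(32.1,15.9)])
r=least_squares(lambda c:np.hypot(*(P-c).T)-28,[24.7,-13]);print(r.x,r.fun)
wind(r.x[0]/1e3,r.x[1]/1e3,6,12)
E
```

```text
[ 25.50010581 -11.23116565] [-0.13614388  0.16813022 -0.07762989]
t 12.6 ang 13.7 rad 27.9 mm uw 32.1 15.9 y 0.0  f_tool x -5.3 up -0.9  tangential -4.9 radial -2.1 gap 0.0128 rpy [-179.8    1.1    7.2]
[0.55,-0.00,0.19] [0.50,0.00,0.31] [0.42,0.00,0.40] [0.33,0.00,0.48] [0.22,0.00,0.54] [0.10,0.00,0.58]
```

The three points fit a 28 mm circle to within 0.2 mm, with its centre at (25.5, -11.2).

```bash
python3 -m crank '[[0.55,0,0.2,0,1,0,1],[0.5,0,0.3,0,0,0,1],[0.4,0,0.4,0,0,0,1],[0.35,0,0.5,0,0,0,1],[0.2,0,0.55,0,0,0,1]]'
python3 - <<'E'
from h import *
wind(.0255,-.0112,6,14)
E
```

```text
time_s: 13.1
eef_pos: [0.4929, 0.1542, 0.0446]
orientation: [-3.136, 0.01, 0.126]
ft_force: [-5.8, -0.6, 3.5]
finger_gap: 0.0128
t 13.1 ang 69.8 rad 27.8 mm uw 51.6 -1.6 y -0.1  f_tool x -5.9 up 3.5  tangential -5.3 radial -4.3 gap 0.0128 rpy [-179.7    0.6    7.2]
[0.18,0.01,0.66] [-0.01,0.00,0.68] [-0.17,0.00,0.66] [-0.33,0.00,0.60] [-0.46,0.00,0.50] [-0.57,0.00,0.37]
```

```bash
python3 -m crank '[[0.1,0,0.65,0,0,0,1],[0,0,0.7,0,0,0,1],[-0.2,0,0.65,0,0,0,1],[-0.3,0,0.6,0,0,0,1],[-0.45,0,0.5,0,0,0,1]]'
python3 - <<'E'
from h import *
wind(.0255,-.0112,6,14)
E
```

```text
time_s: 13.6
eef_pos: [0.4895, 0.154, 0.0186]
orientation: [-3.133, 0.006, 0.126]
ft_force: [-2.6, -0.3, 8.7]
finger_gap: 0.013
t 13.6 ang 125.8 rad 28.0 mm uw 48.2 -27.6 y -0.2  f_tool x -2.6 up 8.7  tangential -5.5 radial -7.2 gap 0.0130 rpy [-179.5    0.4    7.2]
[-0.46,0.02,0.50] [-0.57,0.00,0.37] [-0.64,0.00,0.22] [-0.68,0.00,0.06] [-0.67,0.00,-0.10] [-0.63,0.00,-0.26]
```

```bash
python3 -m crank '[[-0.45,0,0.45,0,0,0,1],[-0.6,0,0.35,0,0,0,1],[-0.65,0,0.2,0,0,0,1]]'
python3 - <<'E'
from h import *
wind(.0255,-.0112,6,14)
E
```

```text
time_s: 13.9
eef_pos: [0.4865, 0.1537, 0.0146]
orientation: [-3.13, -0.019, 0.124]
ft_force: [9.0, 1.1, -4.5]
finger_gap: 0.0129
t 13.9 ang 136.0 rad 28.4 mm uw 45.2 -31.6 y -0.3  f_tool x 9.1 up -4.5  tangential -3.4 radial 9.6 gap 0.0129 rpy [-179.4   -1.1    7.1]
[-0.57,0.03,0.38] [-0.63,0.00,0.27] [-0.67,0.00,0.11] [-0.68,0.00,-0.06] [-0.65,0.00,-0.22] [-0.57,0.00,-0.37]
```

The crank advanced only about 10° in three rows, and the force is not tangential. I'll look before pushing further.

```bash
python3 - <<'E'
from h import *
from bench import cams
s=cams.camera("scene");np.savez("/tmp/scene8.npz",**s);t=cams.camera("top");np.savez("/tmp/top8.npz",**t)
f=cv2.resize(s["frame"][205:325,345:465],None,fx=5,fy=5,interpolation=cv2.INTER_CUBIC)
cv2.imwrite("pics/h8.png",np.clip(f.astype(float)*1.4,0,255).astype(np.uint8))
E
```

```text
(no output)
```

View pics/h8.png

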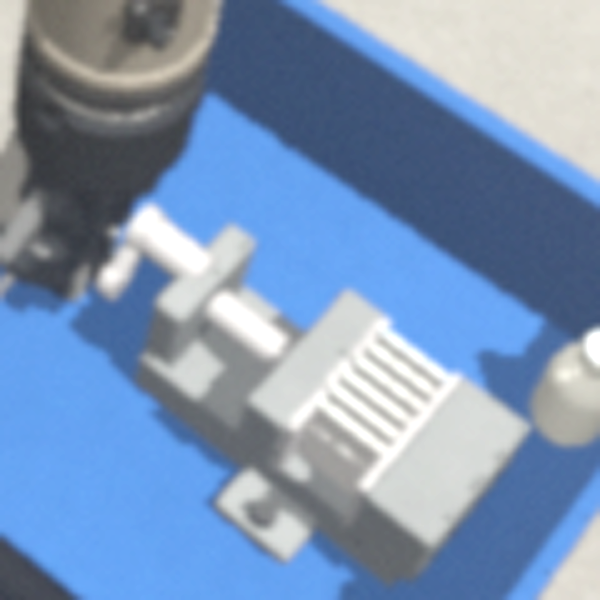

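```bash
python3 -m crank '[[0,0,0,0,0,0,1]]'
python3 - <<'E'
from h import *
wind(.0255,-.0112,1,14)
E
python3 -m crank '[[-0.15,0,0.15,0,0,0,1]]'
python3 - <<'E'
from h import *
wind(.0255,-.0112,1,14)
E
```

```text
time_s: 14.1
eef_pos: [0.4876, 0.1538, 0.0152]
orientation: [-3.13, -0.02, 0.125]
ft_force: [-6.5, -0.4, 0.0]
finger_gap: 0.0127
t 14.1 ang 133.6 rad 28.7 mm uw 46.3 -31.0 y -0.3  f_tool x -6.5 up 0.0  tangential 4.4 radial -4.7 gap 0.0127 rpy [-179.4   -1.2    7.1]
[-0.58,0.03,0.38] 
time_s: 14.2
eef_pos: [0.4873, 0.1539, 0.0146]
orientation: [-3.13, -0.022, 0.125]
ft_force: [-1.9, -1.1, 10.3]
finger_gap: 0.0125
t 14.2 ang 134.8 rad 28.9 mm uw 46.0 -31.6 y -0.4  f_tool x -2.0 up 10.3  tangential -5.8 radial -8.7 gap 0.0125 rpy [-179.3   -1.2    7.1]
[-0.60,0.04,0.36]
```

```bash
for i in 1; do python3 -m crank '[[-0.35,0,0.3,0,-1,0,1],[-0.35,0,0.3,0,0,0,1]]'; done
python3 - <<'E'
from h import *
wind(.0255,-.0112,1,14)
E
```

```text
time_s: 14.4
eef_pos: [0.485, 0.1537, 0.0127]
orientation: [-3.127, -0.011, 0.124]
ft_force: [-2.5, -1.7, 21.0]
finger_gap: 0.0127
t 14.4 ang 140.7 rad 28.8 mm uw 43.7 -33.5 y -0.5  f_tool x -2.7 up 21.0  tangential -11.2 radial -18.0 gap 0.0127 rpy [-179.2   -0.6    7.1]
[-0.62,0.05,0.31]
```

```bash
python3 - <<'E'
from h import *
from bench import cams
s=cams.camera("scene");np.savez("/tmp/scene9.npz",**s)
f0=load("scene",0)["frame"][235:325,385:465];f1=s["frame"][235:325,385:465]
f=np.hstack([cv2.resize(x,None,fx=5,fy=5.5,interpolation=cv2.INTER_CUBIC) for x in(f0,f1)])
cv2.imwrite("pics/h9.png",np.clip(f.astype(float)*1.3,0,255).astype(np.uint8))
E
```

```text
(no output)
```

View pics/h9.png

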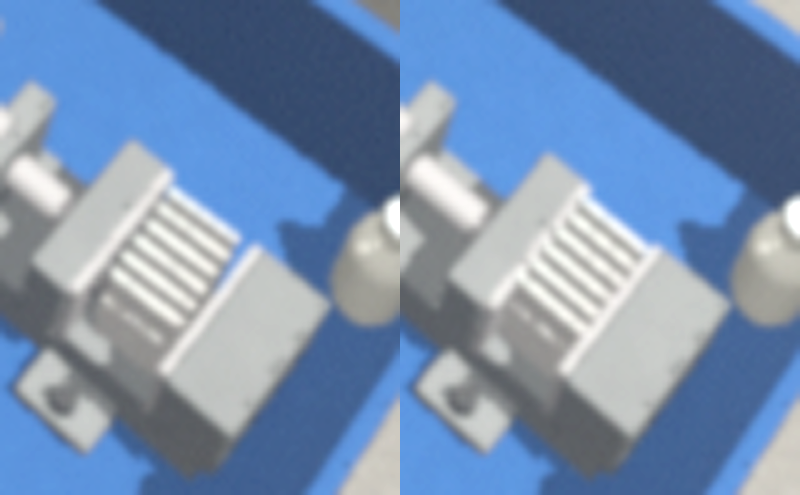

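The heat sink now meets both jaws. On the left (before) there were gaps; on the right there are none, and it looks square. One more tangential push, slightly inward, to confirm the resistance.

```bash
python3 -m crank '[[-0.4,0,0.2,0,0,0,1],[-0.4,0,0.2,0,0,0,1]]'
python3 - <<'E'
from h import *
wind(.0255,-.0112,1,14)
E
```

```text
time_s: 14.65
eef_pos: [0.4855, 0.1538, 0.013]
orientation: [-3.125, -0.027, 0.122]
ft_force: [2.0, -0.5, 5.5]
finger_gap: 0.0127
t 14.65 ang 139.6 rad 28.9 mm uw 44.2 -33.2 y -0.5  f_tool x 1.9 up 5.5  tangential -5.0 radial -3.0 gap 0.0127 rpy [-179.    -1.6    7. ]
[-0.63,0.05,0.31]
```

```bash
for k in 1 2; do python3 -m crank '[[-0.5,0,0.35,0,-1,0,1]]' >/dev/null
python3 - <<'E'
from h import *
wind(.0255,-.0112,1,14)
E
done; python3 -m crank '[[-0.7,0,0.45,0,0,0,1]]' >/dev/null
python3 - <<'E'
from h import *
wind(.0255,-.0112,1,14)
E
```

```text
t 14.75 ang 141.3 rad 29.0 mm uw 43.6 -33.9 y -0.7  f_tool x -4.3 up 23.6  tangential -11.4 radial -21.2 gap 0.0127 rpy [-178.9   -1.     7. ]
[-0.64,0.07,0.28] 
t 14.85 ang 142.6 rad 28.7 mm uw 43.0 -34.0 y -0.9  f_tool x -4.3 up 24.6  tangential -11.6 radial -22.2 gap 0.0127 rpy [-178.8   -0.4    7. ]
[-0.63,0.09,0.29] 
t 14.95 ang 143.6 rad 28.9 mm uw 42.7 -34.5 y -0.9  f_tool x 2.1 up 23.5  tangential -15.6 radial -17.7 gap 0.0130 rpy [-178.7   -1.1    6.9]
[-0.65,0.09,0.26]
```

The tangential resistance reached 11–15 N with almost no more motion, so it is clamped. I'll zero the push, open, and lift straight up.

```bash
python3 -m crank '[[0,0,0,0,0,0,1],[0.1,0,-0.1,0,0,0,0.4],[0,0,0,0,0,0,0.3],[0,0,0,0,0,0,0.3],[0,0,0,0,0,0,0.3]]'; python3 -m crank '[[0,0,-1,0,0,0,0.3],[0,0,-2,0,0,0,0.3],[0,0,-3,0,0,0,0.3],[0,0,-4,0,0,0,0.3],[0,0,-4,0,0,0,0.3],[0,0,-4,0,0,0,0.3]]'
```

```text
time_s: 15.45
eef_pos: [0.49, 0.1548, 0.0161]
orientation: [-3.117, -0.028, 0.12]
ft_force: [0.2, -0.9, 0.0]
finger_gap: 0.0598
time_s: 16.05
eef_pos: [0.4801, 0.1474, 0.1974]
orientation: [-3.124, -0.012, 0.119]
ft_force: [0.4, -0.6, -0.6]
finger_gap: 0.0598
```

```bash
python3 -m crank '[[0,3,-1,0,0,0,0.3],[0,4,0,0,0,0,0.3],[0,4,0,0,0,0,0.3],[0,4,0,0,0,0,0.3],[0,4,0,0,0,0,0.3],[0,4,0,0,0,0,0.3],[0,4,0,0,0,0,0.3],[0,0,0,0,0,0,0.3]]'
python3 - <<'E'
from h import *
from bench import cams
s=cams.camera("scene");np.savez("/tmp/scene10.npz",**s);t=cams.camera("top");np.savez("/tmp/top10.npz",**t)
cv2.imwrite("pics/s10.png",cv2.resize(s["frame"][180:395,265:515],None,fx=3,fy=2.7,interpolation=cv2.INTER_CUBIC))
cv2.imwrite("pics/t10.png",cv2.resize(t["frame"][110:260,175:375],None,fx=4,fy=4,interpolation=cv2.INTER_CUBIC))
E
```

```text
time_s: 16.85
eef_pos: [0.5181, -0.1283, 0.2135]
orientation: [-3.118, -0.032, 0.125]
ft_force: [-0.6, 0.2, 0.6]
finger_gap: 0.0596
```

View pics/s10.png

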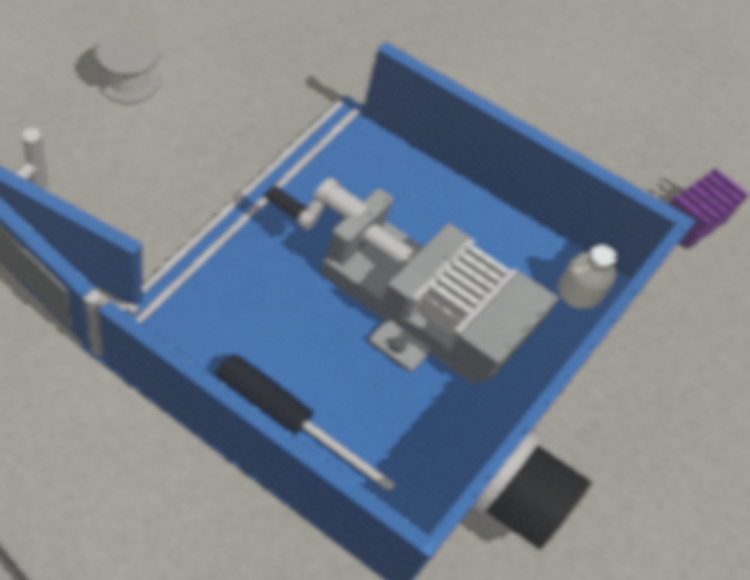

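View pics/t10.png

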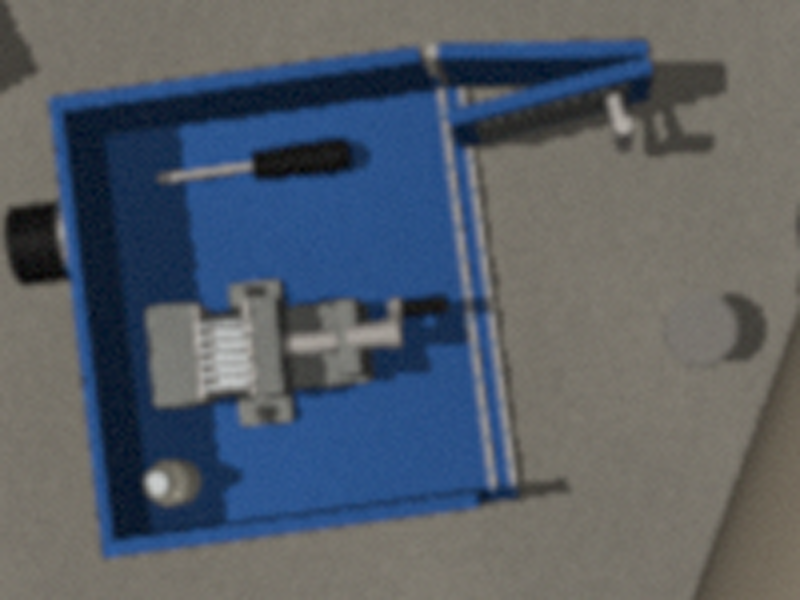

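The pictures show:
- **Door:** folded fully open, with the handle at top (620,120).
- **Heat sink:** seated between the jaws with no gap.
- **Spool, screwdriver and flux:** at the same pixels as before.

Last come numeric checks: fin height and tilt, squareness, door angle and bystanders.

```bash
python3 - <<'E'
from h import *
t=load("top",10);s=load("scene",10)
print("handle",qnow(ray(t,175+616/4,110+102/4,.12)),"foldline booth",tob(ray(t,175+650/4,110+58/4,.113)))
for c,n in((t,"top"),(s,"scene")):
    W=cloud(c);B=tob(W);H=hsv(c)
    m=(B[...,0]>.158)&(B[...,0]<.198)&(B[...,1]>0)&(B[...,1]<.06)&(W[...,2]>.0825)&(W[...,2]<.095)&(H[...,2]>150)
    P=np.c_[B[m]*1000,W[m][:,2]*1000];A=np.c_[P[:,:2]-P[:,:2].mean(0),np.ones(len(P))];k=np.linalg.lstsq(A,P[:,2],rcond=None)[0]
    print(n,"fins n",m.sum(),"z",np.median(P[:,2]).round(1),"tilt deg",np.rad2deg(k[:2]).round(1),"rect",[np.round(x,1) for x in cv2.minAreaRect(P[:,:2].astype(np.float32))])
f=load("top",0)["frame"];g=t["frame"]
d=cv2.absdiff(f,g).max(2)
for n,(u,v) in dict(spool=(350,192),screwdriver=(250,150),flux=(218,230),module=(442,210),purple=(211,271)).items():
    print(n,np.median(d[v-7:v+8,u-9:u+10]))
cv2.imwrite("pics/vt10.png",np.hstack([cv2.resize(x[172:224,205:260],None,fx=7,fy=7,interpolation=cv2.INTER_CUBIC) for x in(f,g)]))
E
```

```text
handle (np.float64(1.5330000000000001), np.float64(0.0003523888635414851)) foldline booth [-0.15340292 -0.13344285]
top fins n 63 z 86.2 tilt deg [1.8 0.5] rect [array([178.1,  28.9]), array([36. , 53.2]), np.float64(2.9)]
scene fins n 215 z 85.5 tilt deg [3.8 0.4] rect [array([178.3,  29.2]), array([58.5, 39.8]), np.float64(88.9)]
spool 3.0
screwdriver 4.0
flux 3.0
module 3.0
purple 38.0
```

View pics/vt10.png

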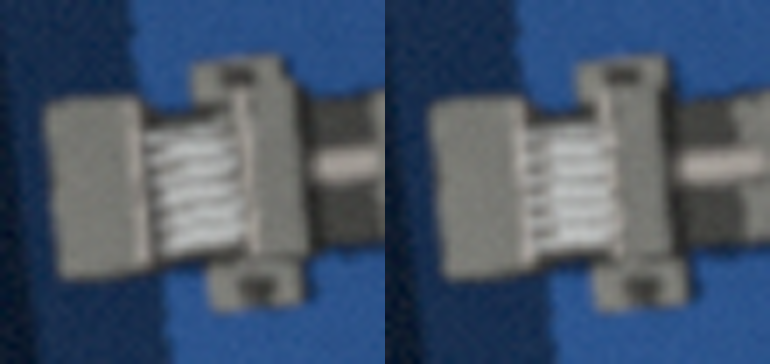

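```bash
python3 - <<'E'
from bench import ticket
print(ticket.job_done())
E
```

```text
the job is handed in; nothing more can be done
None
```

The door is folded open to its stop, the heat sink is clamped in the vise, and I handed the job in at about 17 s with the arm clear.

**What I did**
- **Door:** I gripped the handle bar and drove the door to its stop, where it resisted with about 15 N.
- **Crank:** I wound it about 210° clockwise (roughly 3.7 rad) until the knob resisted with 11–15 N and had almost stopped moving. That is a little over the 10 N you named. Then I released it and lifted away.

**Last checks**
- **Heat sink:** it meets both jaws with no visible gap and looks square. The fin tops are at 85.5–86.2 mm against 86 expected, so it is still flat on the bed.
- **Bystanders:** the spool, screwdriver, flux bottle and circuit board show no change in the pictures.
- **Purple look-alike:** the image difference there was large (38). I put this down to the arm's shadow having moved, because the scene view shows it in the same place.

**What disagreed**
- **Fingertips:** by depth they ended about 25 mm above the reported tool point when shut, so my first grip closed on air above the knob. I corrected it by going lower.
- **Door angle:** the readings ranged from 1.43 to 1.53 rad (fold line 1.43, arm position 1.46, handle pixels 1.49 and 1.53). All but the fold line read past the 1.45 stop. I took the resistance at the stop as the deciding evidence.
- **Fin tilt:** a rough depth fit gave 2–4°. I read that as noise, because the fin-top height is right and the faces look square.

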